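# Restock the findings rack on the jeweller's bench

### The job

Fill the rack: stand a spare tin upright, fully down, in every empty pocket, and close each of these tins with a loose lid of its own shape (round on round, square on square), seated flush on the rim. Leave the closed tins that are already in the rack in their pockets, leave any tin that is left over standing upright on the bench, and do not disturb the dish, the bur box and the oil jar.

Things in the scene. Friction and masses are not known exactly. Their poses are not given: they have to be found in the camera images.
- rack: Wooden rack block lying on the bench, fixed, 280 mm (its x) by 190 mm (its y), 30 mm high; origin at the centre of its underside. Its top has six square pockets, 61 by 61 mm at the walls with 3 mm chamfers, 24 mm deep, in a 3 by 2 grid with 90 mm pitch, sides parallel to the rack's x and y.
- pocket0 (a point): Centre of the floor of one pocket of the rack (6 mm above the bench), at rack x -90, y +45 mm; axes as the rack.
- pocket1 (a point): Centre of the floor of one pocket of the rack (6 mm above the bench), at rack x +0, y +45 mm; axes as the rack.
- pocket2 (a point): Centre of the floor of one pocket of the rack (6 mm above the bench), at rack x +90, y +45 mm; axes as the rack.
- pocket3 (a point): Centre of the floor of one pocket of the rack (6 mm above the bench), at rack x -90, y -45 mm; axes as the rack.
- pocket4 (a point): Centre of the floor of one pocket of the rack (6 mm above the bench), at rack x +0, y -45 mm; axes as the rack.
- pocket5 (a point): Centre of the floor of one pocket of the rack (6 mm above the bench), at rack x +90, y -45 mm; axes as the rack.
- stock0: Closed, full aluminium tin (round, 50 mm across, lid 54 mm wide with a 20 mm wide dark steel knob) already standing in pocket0: 94 mm high overall, one piece. Absent (None) in about half of the starts or more: pocket0 is then empty. Origin at the centre of its underside, z up.
- stock1: Closed, full aluminium tin (square, 50 by 50 mm, lid 54 mm wide with a 20 mm wide dark steel knob) already standing in pocket1: 94 mm high overall, one piece. Absent (None) in about half of the starts or more: pocket1 is then empty. Origin at the centre of its underside, z up.
- stock2: Closed, full aluminium tin (round, 50 mm across, lid 54 mm wide with a 20 mm wide dark steel knob) already standing in pocket2: 94 mm high overall, one piece. Absent (None) in about half of the starts or more: pocket2 is then empty. Origin at the centre of its underside, z up.
- stock3: Closed, full aluminium tin (square, 50 by 50 mm, lid 54 mm wide with a 20 mm wide dark steel knob) already standing in pocket3: 94 mm high overall, one piece. Absent (None) in about half of the starts or more: pocket3 is then empty. Origin at the centre of its underside, z up.
- stock4: Closed, full aluminium tin (round, 50 mm across, lid 54 mm wide with a 20 mm wide dark steel knob) already standing in pocket4: 94 mm high overall, one piece. Absent (None) in about half of the starts or more: pocket4 is then empty. Origin at the centre of its underside, z up.
- stock5: Closed, full aluminium tin (square, 50 by 50 mm, lid 54 mm wide with a 20 mm wide dark steel knob) already standing in pocket5: 94 mm high overall, one piece. Absent (None) in about half of the starts or more: pocket5 is then empty. Origin at the centre of its underside, z up.
- tin_round_a: Spare open aluminium tin, round, 50 mm outside diameter, 44 mm inside, 66 mm high, 3 mm wall, about 150 g, brass findings in the bottom (they take up the lowest 37 mm and do not spill); stands upright, mouth up, on the bench. Origin at the centre of its underside, z up.
- lid_round_a: Loose aluminium lid, round: disc 54 mm across, 6 mm thick; below it a tapered plug 39 mm across, 8 mm deep; on top a dark steel round knob 20 mm across, 22 mm high; 36 mm in all, 50 g. Stands on its plug, knob up. Origin: centre of the plug's underside, z up; 58 mm above the tin's origin when closed.
- tin_round_b: Spare open aluminium tin, round, 50 mm outside diameter, 44 mm inside, 66 mm high, 3 mm wall, about 150 g, brass findings in the bottom (they take up the lowest 37 mm and do not spill); stands upright, mouth up, on the bench. Origin at the centre of its underside, z up.
- lid_round_b: Loose aluminium lid, round: disc 54 mm across, 6 mm thick; below it a tapered plug 39 mm across, 8 mm deep; on top a dark steel round knob 20 mm across, 22 mm high; 36 mm in all, 50 g. Stands on its plug, knob up. Origin: centre of the plug's underside, z up; 58 mm above the tin's origin when closed.
- tin_square_a: Spare open aluminium tin, square, 50 by 50 mm outside, 44 by 44 mm inside, sides along its x and y, 66 mm high, 3 mm wall, about 150 g, brass findings in the bottom (they take up the lowest 37 mm and do not spill); stands upright, mouth up, on the bench. Origin at the centre of its underside, z up.
- lid_square_a: Loose aluminium lid, square: plate 54 x 54 mm (sides along x, y), 6 mm thick; below it a stepped plug 39 x 39 mm, 8 mm deep; on top a dark steel knob 20 x 20 mm, same sides, 22 mm high; 36 mm in all, 50 g. Stands on its plug, knob up. Origin: centre of the plug's underside, z up; 58 mm above the tin's origin when closed.
- tin_square_b: Spare open aluminium tin, square, 50 by 50 mm outside, 44 by 44 mm inside, sides along its x and y, 66 mm high, 3 mm wall, about 150 g, brass findings in the bottom (they take up the lowest 37 mm and do not spill); stands upright, mouth up, on the bench. Origin at the centre of its underside, z up.
- lid_square_b: Loose aluminium lid, square: plate 54 x 54 mm (sides along x, y), 6 mm thick; below it a stepped plug 39 x 39 mm, 8 mm deep; on top a dark steel knob 20 x 20 mm, same sides, 22 mm high; 36 mm in all, 50 g. Stands on its plug, knob up. Origin: centre of the plug's underside, z up; 58 mm above the tin's origin when closed.
- dish: Bystander: small white ceramic dish, 72 mm across, 16 mm high. Origin under its centre.
- bur_box: Bystander: clear plastic box of burs, 40 by 40 mm, 63 mm high. Origin under its centre.
- oil_jar: Bystander: small amber glass jar with a steel cap, 42 mm across, 60 mm high. Origin under its centre.
Things that resemble listed ones, but are neither listed nor needed, are in the scene too. What is shaped like the lid_square_a but pink is not meant.

How it is judged:
At the end, for the whole second after the job is handed in: Every pocket holds a closed tin, upright, within 11 mm of the pocket centre and 5 mm of its floor; each spare tin there has a lid of its own shape, centred within 8 mm, level, 54 to 61.5 mm up (58 is flush). Old tins in their pockets, leftover tins upright, all at rest (((horizontal distance between stock0 and pocket0 below 0.011 m and z of stock0 in the frame of pocket0 below 0.005 m and angle between stock0's own z axis and vertical below 0.1 rad) or (horizontal distance between tin_round_a and pocket0 below 0.011 m and z of tin_round_a in the frame of pocket0 below 0.005 m and angle between tin_round_a's own z axis and vertical below 0.1 rad) or (horizontal distance between tin_round_b and pocket0 below 0.011 m and z of tin_round_b in the frame of pocket0 below 0.005 m and angle between tin_round_b's own z axis and vertical below 0.1 rad) or (horizontal distance between tin_square_a and pocket0 below 0.011 m and z of tin_square_a in the frame of pocket0 below 0.005 m and angle between tin_square_a's own z axis and vertical below 0.1 rad) or (horizontal distance between tin_square_b and pocket0 below 0.011 m and z of tin_square_b in the frame of pocket0 below 0.005 m and angle between tin_square_b's own z axis and vertical below 0.1 rad)) and horizontal distance between stock0 and pocket0 below 0.011 m and z of stock0 in the frame of pocket0 below 0.005 m and angle between each of stock0, stock1, stock2, stock3, stock4, stock5's own z axis and vertical below 0.1 rad and ((horizontal distance between stock1 and pocket1 below 0.011 m and z of stock1 in the frame of pocket1 below 0.005 m and angle between stock1's own z axis and vertical below 0.1 rad) or (horizontal distance between tin_round_a and pocket1 below 0.011 m and z of tin_round_a in the frame of pocket1 below 0.005 m and angle between tin_round_a's own z axis and vertical below 0.1 rad) or (horizontal distance between tin_round_b and pocket1 below 0.011 m and z of tin_round_b in the frame of pocket1 below 0.005 m and angle between tin_round_b's own z axis and vertical below 0.1 rad) or (horizontal distance between tin_square_a and pocket1 below 0.011 m and z of tin_square_a in the frame of pocket1 below 0.005 m and angle between tin_square_a's own z axis and vertical below 0.1 rad) or (horizontal distance between tin_square_b and pocket1 below 0.011 m and z of tin_square_b in the frame of pocket1 below 0.005 m and angle between tin_square_b's own z axis and vertical below 0.1 rad)) and horizontal distance between stock1 and pocket1 below 0.011 m and z of stock1 in the frame of pocket1 below 0.005 m and ((horizontal distance between stock2 and pocket2 below 0.011 m and z of stock2 in the frame of pocket2 below 0.005 m and angle between stock2's own z axis and vertical below 0.1 rad) or (horizontal distance between tin_round_a and pocket2 below 0.011 m and z of tin_round_a in the frame of pocket2 below 0.005 m and angle between tin_round_a's own z axis and vertical below 0.1 rad) or (horizontal distance between tin_round_b and pocket2 below 0.011 m and z of tin_round_b in the frame of pocket2 below 0.005 m and angle between tin_round_b's own z axis and vertical below 0.1 rad) or (horizontal distance between tin_square_a and pocket2 below 0.011 m and z of tin_square_a in the frame of pocket2 below 0.005 m and angle between tin_square_a's own z axis and vertical below 0.1 rad) or (horizontal distance between tin_square_b and pocket2 below 0.011 m and z of tin_square_b in the frame of pocket2 below 0.005 m and angle between tin_square_b's own z axis and vertical below 0.1 rad)) and horizontal distance between stock2 and pocket2 below 0.011 m and z of stock2 in the frame of pocket2 below 0.005 m and ((horizontal distance between stock3 and pocket3 below 0.011 m and z of stock3 in the frame of pocket3 below 0.005 m and angle between stock3's own z axis and vertical below 0.1 rad) or (horizontal distance between tin_round_a and pocket3 below 0.011 m and z of tin_round_a in the frame of pocket3 below 0.005 m and angle between tin_round_a's own z axis and vertical below 0.1 rad) or (horizontal distance between tin_round_b and pocket3 below 0.011 m and z of tin_round_b in the frame of pocket3 below 0.005 m and angle between tin_round_b's own z axis and vertical below 0.1 rad) or (horizontal distance between tin_square_a and pocket3 below 0.011 m and z of tin_square_a in the frame of pocket3 below 0.005 m and angle between tin_square_a's own z axis and vertical below 0.1 rad) or (horizontal distance between tin_square_b and pocket3 below 0.011 m and z of tin_square_b in the frame of pocket3 below 0.005 m and angle between tin_square_b's own z axis and vertical below 0.1 rad)) and horizontal distance between stock3 and pocket3 below 0.011 m and z of stock3 in the frame of pocket3 below 0.005 m and ((horizontal distance between stock4 and pocket4 below 0.011 m and z of stock4 in the frame of pocket4 below 0.005 m and angle between stock4's own z axis and vertical below 0.1 rad) or (horizontal distance between tin_round_a and pocket4 below 0.011 m and z of tin_round_a in the frame of pocket4 below 0.005 m and angle between tin_round_a's own z axis and vertical below 0.1 rad) or (horizontal distance between tin_round_b and pocket4 below 0.011 m and z of tin_round_b in the frame of pocket4 below 0.005 m and angle between tin_round_b's own z axis and vertical below 0.1 rad) or (horizontal distance between tin_square_a and pocket4 below 0.011 m and z of tin_square_a in the frame of pocket4 below 0.005 m and angle between tin_square_a's own z axis and vertical below 0.1 rad) or (horizontal distance between tin_square_b and pocket4 below 0.011 m and z of tin_square_b in the frame of pocket4 below 0.005 m and angle between tin_square_b's own z axis and vertical below 0.1 rad)) and horizontal distance between stock4 and pocket4 below 0.011 m and z of stock4 in the frame of pocket4 below 0.005 m and ((horizontal distance between stock5 and pocket5 below 0.011 m and z of stock5 in the frame of pocket5 below 0.005 m and angle between stock5's own z axis and vertical below 0.1 rad) or (horizontal distance between tin_round_a and pocket5 below 0.011 m and z of tin_round_a in the frame of pocket5 below 0.005 m and angle between tin_round_a's own z axis and vertical below 0.1 rad) or (horizontal distance between tin_round_b and pocket5 below 0.011 m and z of tin_round_b in the frame of pocket5 below 0.005 m and angle between tin_round_b's own z axis and vertical below 0.1 rad) or (horizontal distance between tin_square_a and pocket5 below 0.011 m and z of tin_square_a in the frame of pocket5 below 0.005 m and angle between tin_square_a's own z axis and vertical below 0.1 rad) or (horizontal distance between tin_square_b and pocket5 below 0.011 m and z of tin_square_b in the frame of pocket5 below 0.005 m and angle between tin_square_b's own z axis and vertical below 0.1 rad)) and horizontal distance between stock5 and pocket5 below 0.011 m and z of stock5 in the frame of pocket5 below 0.005 m and (horizontal distance between tin_round_a and rack above 0.118 m or (horizontal distance between lid_round_a and tin_round_a below 0.008 m and z of lid_round_a in the frame of tin_round_a between 0.054 and 0.0615 m and angle between lid_round_a's own z axis and vertical below 0.1 rad) or (horizontal distance between lid_round_b and tin_round_a below 0.008 m and z of lid_round_b in the frame of tin_round_a between 0.054 and 0.0615 m and angle between lid_round_b's own z axis and vertical below 0.1 rad)) and (horizontal distance between tin_round_b and rack above 0.118 m or (horizontal distance between lid_round_a and tin_round_b below 0.008 m and z of lid_round_a in the frame of tin_round_b between 0.054 and 0.0615 m and angle between lid_round_a's own z axis and vertical below 0.1 rad) or (horizontal distance between lid_round_b and tin_round_b below 0.008 m and z of lid_round_b in the frame of tin_round_b between 0.054 and 0.0615 m and angle between lid_round_b's own z axis and vertical below 0.1 rad)) and (horizontal distance between tin_square_a and rack above 0.118 m or (horizontal distance between lid_square_a and tin_square_a below 0.008 m and z of lid_square_a in the frame of tin_square_a between 0.054 and 0.0615 m and angle between lid_square_a's own z axis and vertical below 0.1 rad) or (horizontal distance between lid_square_b and tin_square_a below 0.008 m and z of lid_square_b in the frame of tin_square_a between 0.054 and 0.0615 m and angle between lid_square_b's own z axis and vertical below 0.1 rad)) and (horizontal distance between tin_square_b and rack above 0.118 m or (horizontal distance between lid_square_a and tin_square_b below 0.008 m and z of lid_square_a in the frame of tin_square_b between 0.054 and 0.0615 m and angle between lid_square_a's own z axis and vertical below 0.1 rad) or (horizontal distance between lid_square_b and tin_square_b below 0.008 m and z of lid_square_b in the frame of tin_square_b between 0.054 and 0.0615 m and angle between lid_square_b's own z axis and vertical below 0.1 rad)) and angle between each of tin_round_a, tin_round_b, tin_square_a, tin_square_b's own z axis and vertical below 0.2 rad and linear speed of each of tin_round_a, lid_round_a, tin_round_b, lid_round_b, tin_square_a, lid_square_a, tin_square_b, lid_square_b below 0.03 m/s); the robot touches nothing.
It fails at once if a closed tin that was already in the rack is lifted out or tipped (z of stock0 in the frame of pocket0 above 0.02 m or angle between any of stock0, stock1, stock2, stock3, stock4, stock5's own z axis and vertical above 0.4 rad or z of stock1 in the frame of pocket1 above 0.02 m or z of stock2 in the frame of pocket2 above 0.02 m or z of stock3 in the frame of pocket3 above 0.02 m or z of stock4 in the frame of pocket4 above 0.02 m or z of stock5 in the frame of pocket5 above 0.02 m).
It fails at once if a bystander (dish, bur box, oil jar) is moved more than 60 mm (distance of any of dish, bur_box, oil_jar from where it was at the start of the episode above 0.06 m).
Of stock0, stock1, stock2, stock3, stock4, stock5 only 2 to 3 are there at a start; the rules pass over those that are not, and their reading is None.
At some moment in a run one of tin_round_a, lid_round_a, tin_round_b, lid_round_b, tin_square_a, lid_square_a, tin_square_b, lid_square_b may be knocked a few centimetres aside while the robot is not near it.
It also fails if it takes over 210 s, if anything falls off the work surface, if the arm or the gripper's body presses on something with over 40 N, if the wrist force passes 120 N, or if a joint passes its speed limit or range.

### The arm

A 7-joint arm with a two-finger parallel gripper is mounted at the origin on the work surface. World frame = base frame: x ahead of the robot, y to its left, z up, the work surface at z = 0. Lengths are in m, angles in rad, forces in N, time in s.
With the tool pointing down it reaches from about 0.35 to 0.9 m from the base axis. Payload 8.1 kg.
Tool frame: the origin (TCP) lies between the finger pads; the fingertips stand 11 mm ahead of it and the grasp point (between the pads) lies 8 mm behind it; z points along the fingers, y is the line along which they close (so a half turn about z gives the same grasp; the last joint's range is limited). The gripper opens to 92 mm and grips with 3 to 60 N. Pads are 19 mm wide; open, the fingers measure 130 mm over their backs; the gripper's body (75 mm by 190 mm) begins 47 mm behind the grasp point.
Start: joints at [1.203, 0.434, 0.025, 1.573, -0.012, 1.134, -0.075], TCP at [0.164, -0.603, 0.238] pointing down, gripper open.
Joint ranges: [-2.62, 2.62], [-0.44, 2.09], [-1.27, 1.32], [0.08, 2.57], [-1.32, 4.46], [0.12, 2], [-2.74, 2.74]. Speed limits (rad/s): [2.22, 2.22, 3.01, 3.01, 3.14, 3.14, 3.14].

### API

Orientations are given as a 3x3 rotation matrix whose columns are the frame's x, y, z axes.
In Python, from station import arm gives the robot as it stands. The module is installed in compiled form; this text tells all that it offers.
- The arm moves only by the tool move_arm, never from a script. Its argument "increments" is a list of rows, each a list of 3 entries, a list of its own where there are three numbers: the shift along the world's x, y, z in m, then the turn about the world's z in degrees, then the finger opening in m, from 0 to 0.0918. A call has 1 to 20 rows; each row is the pose to reach, as a shift and turn from the pose commanded when the call began; what a row does not reach only later rows make up. A row lasts 1/10 s, in which the tool goes at most 50 mm and 8.59 degrees, less where a joint would pass 70% of its speed; a pose out of reach is approached as far as the arm can. A call with a gripper value outside its range is refused whole. The fingers move at their own pace and stop on an object; the grip force is fixed at half the most. Time passes only in rows, so rows that repeat a pose let the fingers close. It gives the time, the measured TCP pose, the force, the opening and the grip force at its end, in the units of the state.
- arm.get_state(): the state, without advancing time (a new reading comes with each control period).
- arm.capture(name): name is "scene" or "top" or "wrist"; returns (picture, depth): 400x640x3 uint8, red, green, blue; 400x640 float32, m along the optical axis (not along the pixel's ray), 0 where there is no reading.
- arm.camera_model(name): a dict with "fx", "fy", "cx", "cy" (pixels), "k1" (the pictures are not rectified: a ray, as slopes to the right and down, at radius r is drawn at 1 + k1 r^2 times it, then the intrinsics apply), "R" (3x3) and "t" (3): a world point X has camera coordinates R X + t; the wrist camera has in their place "mount" (4x4, takes a point from camera to tool coordinates, whose origin is the TCP and whose axes are the flange's). Camera axes: x right, y down, z forward; pixel columns grow to the right and rows downward; lengths in m; the calibration is good to about 2 mm. A picture is of the moment at which its call begins: read the wrist's pose just before it. camera_model takes no time and is no camera call.
- arm.job_done(): hands the job in; it is judged then, once.
The state is a dict: "time": time; "joints": joint angles; "joint_vel": joint speeds; "tau": joint torques, N m; "eef_pos": TCP position; "eef_rot": TCP orientation; "contact_force": force on the tool from outside, world axes, zero at the start; "wrist_torque": the same for the moment, N m; "finger_gap": finger opening in m; "finger_force": force on a finger pad.
Only numpy, scipy, OpenCV 4.12 (cv2) and the standard library are available. Lean on these libraries where they do the work, as an engineer would, in place of code of your own. Each camera call takes 0.05 s, during which the arm holds its last target. There are 200 camera calls.

## Working session

There is one attempt and no reset: what is moved stays moved. The work goes in short steps, Python scripts to look and compute and a tool call to move; the robot and the scene stay as the last step left them, time stands still between calls to the robot, and variables do not carry over. Pictures are saved under pics/ and viewed, at most 14 in all, crops included, and the job is handed in when it is done.

Besides the shell and the picture viewer there is one more tool, called after ">>>" as name(argument=value, ...), one argument or row to a line, values as JSON. move_arm: Moves the arm, as the interface text tells. Its arguments: {"type":"object","properties":{"increments":{"type":"array","items":{"type":"array"}}},"required":["increments"]}

```bash
mkdir -p pics
cat > h.py <<'E'
import numpy as np, cv2
from station import arm
def cloud(name):
    s=arm.get_state(); im,d=arm.capture(name); m=arm.camera_model(name)
    K=np.array([[m['fx'],0,m['cx']],[0,m['fy'],m['cy']],[0,0,1.]])
    h,w=d.shape; u,v=np.meshgrid(np.arange(w),np.arange(h))
    p=cv2.undistortPoints(np.stack([u,v],-1).reshape(-1,1,2).astype(np.float64),K,np.array([m['k1'],0,0,0,0.])).reshape(h,w,2)
    P=np.dstack([p*d[...,None],d])
    if 'R' in m: W=(P-np.array(m['t']))@np.array(m['R'])
    else:
        M=np.array(m['mount']); W=(P@M[:3,:3].T+M[:3,3])@np.array(s['eef_rot']).T+np.array(s['eef_pos'])
    W[d==0]=np.nan
    return im,d,W
def save(n,im): cv2.imwrite(f'pics/{n}.png',im[...,::-1])
E
python3 - <<'E'
from h import *
np.set_printoptions(precision=4,suppress=True)
for n in ['top','scene']:
    im,d,W=cloud(n); save(n+'0',im); m=arm.camera_model(n); print(n,m['fx'],m['k1'],-np.array(m['R']).T@m['t'], np.nanmin(W.reshape(-1,3),0),np.nanmax(W.reshape(-1,3),0))
    np.savez(n,im=im,d=d,W=W)
print(arm.get_state()); print(arm.camera_model('wrist'))
E
```

```text
top 378.35013248488593 -0.041865468555164834 [ 0.4908 -0.0538  0.8223] [ 0.0892 -1.2645 -0.6085] [1.2934 1.3233 0.1829]
scene 390.8497890385707 -0.045973792481409544 [ 1.2609 -0.5488  0.6007] [-2.1621 -0.8311 -0.7632] [1.2836 1.9331 0.5535]
{'time': 0.1, 'joints': array([ 1.2034,  0.4351,  0.025 ,  1.574 , -0.0116,  1.134 , -0.0751]), 'joint_vel': array([-0.0013,  0.0002,  0.0011, -0.0033, -0.0012, -0.0013,  0.0005]), 'tau': array([  0.0041, -66.9129,   0.9882, -31.5143,  -0.0607,   0.0375,
         0.    ]), 'eef_pos': array([ 0.1634, -0.6028,  0.237 ]), 'eef_rot': array([[ 0.9652,  0.2616, -0.0005],
       [ 0.2616, -0.9652,  0.0013],
       [-0.0001, -0.0014, -1.    ]]), 'contact_force': array([ 0.1509,  0.0746, -0.1525]), 'wrist_torque': array([ 0.0059, -0.0326, -0.0532]), 'finger_force': 0.0, 'finger_gap': 0.09193825378167492}
{'fx': 325.33691844808425, 'fy': 325.33691844808425, 'cx': 316.7687436605062, 'cy': 200.39289168496072, 'k1': -0.020215825947607968, 'mount': array([[-0.0011, -0.9691, -0.2465,  0.0664],
       [ 1.    , -0.0008, -0.001 , -0.001 ],
       [ 0.0008, -0.2465,  0.9691, -0.1469],
       [ 0.    ,  0.    ,  0.    ,  1.    ]])}
```

View pics/top0.png

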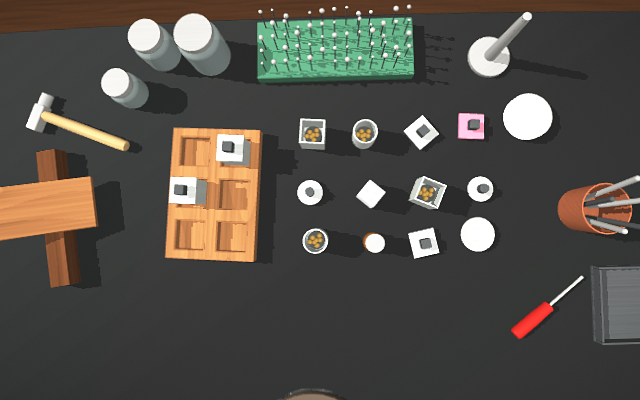

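View pics/scene0.png

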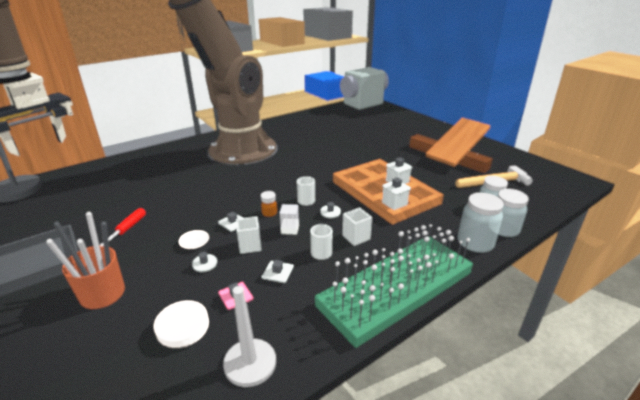

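The top view shows the rack at (215,195). Its stock tins are at (231,148) and (184,190), so four pockets are empty and all four spare tins are needed.
- **Tins:** square at (312,133) and (428,192), round at (365,133) and (315,240).
- **Lids:** square at (422,132) and (425,243), round at (310,192) and (480,188). The pink one at (471,126) is a decoy.
- **Bystanders:** bur box at (371,194), jar at (374,242), and two white discs.

The scene view agrees.

```bash
cat >> h.py <<'E'
def objects(im,W,show=True):
    """components above bench; lids from the disc plane (z~14mm), tins from the rim plane (z~66mm, on bench)"""
    z=W[...,2]; box=(W[...,0]>.28)&(W[...,0]<.72)&(W[...,1]>-.42)&(W[...,1]<.33)
    m=((z>.0085)&(z<.2)&box).astype(np.uint8)
    n,L,st,_=cv2.connectedComponentsWithStats(m,connectivity=4)
    out=[]
    for i in range(1,n):
        if st[i,4]<60: continue
        s=L==i; zt=np.nanpercentile(z[s],97)
        lo,hi=(.0105,.0175) if zt<.05 else (zt-.006,zt+.006)
        if st[i,4]>3000: lo,hi=.026,.034
        q=s&(z>lo)&(z<hi)
        if q.sum()<15: continue
        xy=(W[q][:,:2]*1000).astype(np.float32)
        r=cv2.minAreaRect(xy); c=cv2.minEnclosingCircle(xy); hull=cv2.contourArea(cv2.convexHull(xy))
        out.append((i,r,c,zt))
        if show: print(st[i,:2]+st[i,2:4]//2,'n',st[i,4],'zt %.0f'%(zt*1e3),'rect',np.round(r[0],1),np.round(r[1],1),'ang %.1f'%r[2],'circ',np.round(c[0],1),'r %.1f'%c[1],'fill %.2f'%(hull/(r[1][0]*r[1][1]+1)))
    return out
E
python3 - <<'E'
from h import *
f=np.load('top.npz'); W=f['W']; objects(f['im'],W)
b=W[370:395,150:250,2]; print('bench',np.nanmean(b),np.nanstd(b))
# rack
z=W[...,2]; m=(z>.025)&(z<.036)&(W[...,1]>.1)&(W[...,1]<.4); m[:, :150]=0; m[:,270:]=0
v,u=np.where(m); print(u.min(),u.max(),v.min(),v.max()); xy=(W[m][:,:2]*1000).astype(np.float32); print(cv2.minAreaRect(xy), np.median(W[m][:,2]))
E
```

```text
[471 126] n 607 zt 37 rect [ 685.1 -352. ] [54.  53.5] ang 88.0 circ [ 684.7 -351.1] r 37.0 fill 0.97
[421 132] n 643 zt 37 rect [ 674.  -243.5] [54.  55.2] ang 39.1 circ [ 674.3 -244.1] r 36.5 fill 0.98
[313 133] n 698 zt 67 rect [669.5 -12. ] [50.4 51.4] ang 85.7 circ [669.6 -11.8] r 34.5 fill 0.97
[364 133] n 577 zt 67 rect [ 666.7 -118.2] [46.6 49.6] ang 88.5 circ [ 667.  -117.9] r 25.2 fill 0.81
[213 195] n 8761 zt 84 rect [548.3 205. ] [191.4 281.9] ang 86.8 circ [548.6 203.2] r 167.8 fill 0.99
[428 192] n 807 zt 67 rect [ 540.4 -245.5] [50.9 50.6] ang 66.6 circ [ 540.2 -245.8] r 35.0 fill 0.99
[480 189] n 501 zt 37 rect [ 549.2 -365.9] [52.9 51.4] ang 9.2 circ [ 548.9 -365.1] r 27.5 fill 0.81
[310 192] n 486 zt 36 rect [548.2  -2.7] [51.9 51.9] ang 89.5 circ [548.2  -3.1] r 26.7 fill 0.80
[370 194] n 427 zt 65 rect [ 540.3 -127.7] [40. 40.] ang 49.5 circ [ 539.4 -127.3] r 27.2 fill 0.95
[478 235] n 641 zt 17 rect [ 453. -355.] [69.7 69.2] ang 25.1 circ [ 452.5 -355.5] r 35.9 fill 0.78
[316 241] n 465 zt 67 rect [446.5 -14.7] [48.  47.7] ang 89.0 circ [447.  -15.1] r 24.8 fill 0.81
[423 243] n 674 zt 37 rect [ 436.1 -240.8] [54.6 54.4] ang 12.4 circ [ 435.9 -240.4] r 37.1 fill 0.98
[373 242] n 352 zt 62 rect [ 440.4 -132.3] [36.2 35.9] ang 89.0 circ [ 440.7 -132.6] r 18.8 fill 0.81
bench -0.0011258725951647968 0.001437161949258194
150 261 22 261
((665.2109985351562, 223.1287841796875), (522.4240112304688, 246.3248748779297), 0.019245129078626633) 0.029022692927601033
```

>>> move_arm(
  increments=[
    [[0.506,0.591,-0.087],-19.5,0.08],
    [[0.506,0.591,-0.087],-19.5,0.08],
    [[0.506,0.591,-0.087],-19.5,0.08],
    [[0.506,0.591,-0.087],-19.5,0.08],
    [[0.506,0.591,-0.087],-19.5,0.08],
    [[0.506,0.591,-0.087],-19.5,0.08],
    [[0.506,0.591,-0.087],-19.5,0.08],
    [[0.506,0.591,-0.087],-19.5,0.08],
    [[0.506,0.591,-0.087],-19.5,0.08],
    [[0.506,0.591,-0.087],-19.5,0.08],
    [[0.506,0.591,-0.087],-19.5,0.08],
    [[0.506,0.591,-0.087],-19.5,0.08],
    [[0.506,0.591,-0.087],-19.5,0.08],
    [[0.506,0.591,-0.087],-19.5,0.08],
    [[0.506,0.591,-0.087],-19.5,0.08],
    [[0.506,0.591,-0.087],-19.5,0.08],
    [[0.506,0.591,-0.087],-19.5,0.08],
    [[0.506,0.591,-0.087],-19.5,0.08],
    [[0.506,0.591,-0.087],-19.5,0.08],
    [[0.506,0.591,-0.087],-19.5,0.08],
  ],
)

```text
time: 2.1
eef_pos: [0.669, -0.0141, 0.1509]
eef_rot: [[0.997, -0.078, -0.0], [-0.078, -0.997, -0.001], [-0.0, 0.001, -1.0]]
contact_force: [-0.6, -0.4, 0.4]
finger_gap: 0.0802
finger_force: 0.0
```

Run:
```python
from h import *
s=arm.get_state(); print(s['time'],s['eef_pos'],s['eef_rot'][:,1],np.round(s['joints'],2))
im,d,W=cloud('wrist'); save('w1',im); objects(im,W)
```

```text
2.1 [ 0.66898766 -0.01406831  0.15094163] [-7.77025740e-02 -9.96976192e-01  8.84198889e-04] [ 0.01  0.58 -0.12  1.55  0.08  1.02 -1.77]
[570 170] n 3764 zt 36 rect [ 673.1 -240.7] [19.7 20. ] ang 40.4 circ [ 672.4 -240.8] r 13.2 fill 0.79
[447 198] n 4664 zt 66 rect [ 666.7 -116.3] [47.9 46.9] ang 80.7 circ [ 666.1 -115.6] r 24.8 fill 0.79
[312 205] n 4814 zt 67 rect [669.   -9.1] [50.  47.8] ang 85.7 circ [670.6  -9.1] r 33.3 fill 0.94
[120 222] n 7902 zt 166 rect [659.3 186.7] [162.7  54.5] ang 86.4 circ [661.9 185.4] r 83.6 fill 0.69
[424 242] n 1089 zt 172 rect [676.1 -61.9] [ 2.9 17.9] ang 3.4 circ [675.4 -61.9] r 9.0 fill 0.69
[210 301] n 957 zt 199 rect [676.3  29.3] [ 1.5 14.8] ang 86.2 circ [676.3  29.2] r 7.4 fill 0.85
[424 299] n 877 zt 199 rect [670.3 -55.2] [ 1.3 13.2] ang 84.9 circ [670.2 -55.5] r 6.6 fill 0.79
[314 301] n 1091 zt 21 rect [560.9  -1. ] [52.6 26.5] ang 85.3 circ [ 5.503e+02 -2.000e-01] r 26.3 fill 0.77
```

View pics/w1.png

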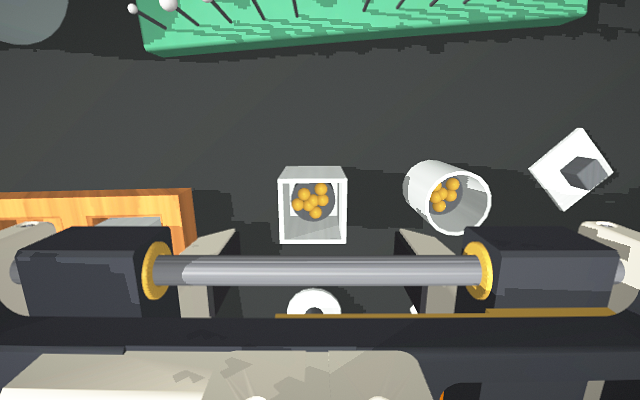

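The wrist view shows the square tin centred between the fingers at (312,205). Grasp it and lift.

>>> move_arm(
  increments=[
    [[0,0,-0.03],0,0.08],
    [[0,0,-0.06],0,0.08],
    [[0,0,-0.09],0,0.08],
    [[0,0,-0.105],0,0.08],
    [[0,0,-0.105],0,0.08],
    [[0,0,-0.105],0,0.065],
    [[0,0,-0.105],0,0.045],
    [[0,0,-0.105],0,0.04],
    [[0,0,-0.105],0,0.04],
    [[0,0,-0.105],0,0.04],
    [[0,0,-0.105],0,0.04],
    [[0,0,-0.09],0,0.04],
    [[0,0,-0.06],0,0.04],
    [[0,0,-0.03],0,0.04],
    [[0,0,0.0],0,0.04],
    [[0,0,0.025],0,0.04],
    [[0,0,0.025],0,0.04],
    [[0,0,0.025],0,0.04],
  ],
)

```text
time: 3.95
eef_pos: [0.6694, -0.0124, 0.1762]
eef_rot: [[0.997, -0.076, 0.001], [-0.076, -0.997, -0.0], [0.001, 0.0, -1.0]]
contact_force: [0.3, -0.8, -2.5]
finger_gap: 0.0498
finger_force: 30.0
```

>>> move_arm(
  increments=[
    [[-0.004,0.035,0],1.2,0.04],
    [[-0.008,0.07,0],1.2,0.04],
    [[-0.012,0.11,0],1.2,0.04],
    [[-0.017,0.15,0],1.2,0.04],
    [[-0.021,0.19,0],1.2,0.04],
    [[-0.026,0.225,0],1.2,0.04],
    [[-0.029,0.257,0],1.2,0.04],
    [[-0.029,0.257,0],1.2,0.04],
    [[-0.029,0.257,0],1.2,0.04],
    [[-0.029,0.257,-0.03],1.2,0.04],
    [[-0.029,0.257,-0.06],1.2,0.04],
    [[-0.029,0.257,-0.085],1.2,0.04],
    [[-0.029,0.257,-0.1],1.2,0.04],
    [[-0.029,0.257,-0.112],1.2,0.04],
    [[-0.029,0.257,-0.122],1.2,0.04],
    [[-0.029,0.257,-0.122],1.2,0.04],
    [[-0.029,0.257,-0.122],1.2,0.04],
  ],
)

```text
time: 5.65
eef_pos: [0.641, 0.2448, 0.0543]
eef_rot: [[0.998, -0.055, 0.001], [-0.055, -0.998, 0.0], [0.001, -0.0, -1.0]]
contact_force: [0.5, 0.1, -2.3]
finger_gap: 0.05
finger_force: 30.0
```

>>> move_arm(
  increments=[
    [[0,0,0],0,0.07],
    [[0,0,0],0,0.07],
    [[0,0,0],0,0.07],
    [[0,0,0.03],0,0.07],
    [[0,0,0.06],0,0.07],
    [[0,0,0.1],0,0.07],
    [[0,0,0.12],0,0.07],
    [[-0.03,-0.04,0.12],0,0.08],
    [[-0.194,-0.26,0.11],0,0.08],
    [[-0.194,-0.26,0.11],0,0.08],
    [[-0.194,-0.26,0.11],0,0.08],
    [[-0.194,-0.26,0.11],0,0.08],
    [[-0.194,-0.26,0.11],0,0.08],
    [[-0.194,-0.26,0.11],0,0.08],
    [[-0.194,-0.26,0.11],0,0.08],
    [[-0.194,-0.26,0.11],0,0.08],
    [[-0.194,-0.26,0.11],0,0.08],
    [[-0.194,-0.26,0.11],0,0.08],
  ],
)

```text
time: 7.45
eef_pos: [0.4473, -0.0141, 0.1638]
eef_rot: [[0.999, -0.053, 0.001], [-0.053, -0.999, 0.0], [0.001, -0.0, -1.0]]
contact_force: [0.0, 0.2, -0.4]
finger_gap: 0.0799
finger_force: 0.0
```

Run:
```python
from h import *
s=arm.get_state(); print(s['time'],s['eef_pos'],np.round(s['joints'],2))
im,d,W=cloud('top'); objects(im,W); save('t2',im)
```

```text
7.45 [ 0.44734246 -0.01410871  0.163843  ] [ 0.03  0.24 -0.14  2.07  0.05  0.83 -1.76]
[471 126] n 611 zt 37 rect [ 684.7 -351.8] [54.  53.1] ang 88.5 circ [ 684.9 -351.5] r 37.1 fill 0.97
[421 132] n 637 zt 37 rect [ 674.2 -243.8] [54.1 55.1] ang 38.8 circ [ 674.1 -243.7] r 36.3 fill 0.97
[364 134] n 576 zt 67 rect [ 666.7 -118.2] [46.6 50.1] ang 89.3 circ [ 666.8 -118. ] r 25.2 fill 0.80
[213 194] n 8001 zt 90 rect [548.6 204.7] [191.6 282.2] ang 87.0 circ [549.2 204.5] r 168.1 fill 0.90
[427 192] n 804 zt 67 rect [ 540.5 -245.5] [51.  50.6] ang 66.2 circ [ 540.6 -245.8] r 34.7 fill 0.98
[480 189] n 500 zt 37 rect [ 548.8 -365.7] [51.5 52.6] ang 63.1 circ [ 548.9 -364.8] r 27.2 fill 0.80
[310 192] n 486 zt 36 rect [548.2  -2.8] [51.7 51.9] ang 89.1 circ [548.2  -3. ] r 26.7 fill 0.80
[371 194] n 428 zt 65 rect [ 540.2 -127.7] [40.  39.8] ang 49.2 circ [ 539.5 -127.4] r 27.3 fill 0.96
[478 235] n 665 zt 17 rect [ 451.8 -355.1] [69.6 69.4] ang 89.0 circ [ 452.3 -354.9] r 35.6 fill 0.79
[423 243] n 672 zt 36 rect [ 436.2 -241. ] [54.2 54.3] ang 11.9 circ [ 436.1 -240. ] r 37.0 fill 0.99
[378 242] n 188 zt 62 rect [ 439.8 -139.8] [21.8 36.3] ang 84.5 circ [ 440.5 -133.3] r 18.6 fill 0.82
```

View pics/t2.png

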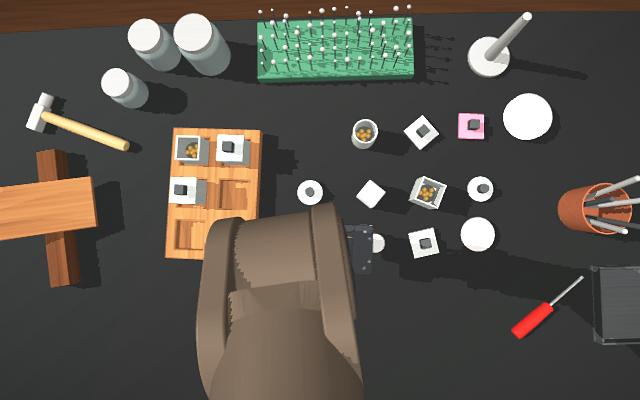

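The first tin stands in the far-left pocket (188,150), and nothing else has moved. Next is the round tin below the gripper.

>>> move_arm(
  increments=[
    [[0,0,-0.03],0,0.08],
    [[0,0,-0.06],0,0.08],
    [[0,0,-0.09],0,0.08],
    [[0,0,-0.11],0,0.08],
    [[0,0,-0.118],0,0.08],
    [[0,0,-0.118],0,0.08],
    [[0,0,-0.118],0,0.065],
    [[0,0,-0.118],0,0.045],
    [[0,0,-0.118],0,0.04],
    [[0,0,-0.118],0,0.04],
    [[0,0,-0.118],0,0.04],
    [[0,0,-0.118],0,0.04],
    [[0,0,-0.09],0,0.04],
    [[0,0,-0.06],0,0.04],
    [[0,0,-0.03],0,0.04],
    [[0,0,0.0],0,0.04],
    [[0,0,0.012],0,0.04],
    [[0,0,0.012],0,0.04],
    [[0,0,0.012],0,0.04],
  ],
)

```text
time: 9.4
eef_pos: [0.4461, -0.0154, 0.1753]
eef_rot: [[0.998, -0.055, -0.0], [-0.055, -0.998, -0.0], [-0.0, 0.0, -1.0]]
contact_force: [-0.1, -0.7, -2.7]
finger_gap: 0.05
finger_force: 30.0
```

>>> move_arm(
  increments=[
    [[0.002,0.035,0],0,0.04],
    [[0.004,0.07,0],0,0.04],
    [[0.006,0.11,0],0,0.04],
    [[0.008,0.15,0],0,0.04],
    [[0.01,0.19,0],0,0.04],
    [[0.012,0.23,0],0,0.04],
    [[0.014,0.26,0],0,0.04],
    [[0.014,0.27,0],0,0.04],
    [[0.014,0.27,0],0,0.04],
    [[0.014,0.27,0],0,0.04],
    [[0.014,0.27,-0.03],0,0.04],
    [[0.014,0.27,-0.06],0,0.04],
    [[0.014,0.27,-0.085],0,0.04],
    [[0.014,0.27,-0.1],0,0.04],
    [[0.014,0.27,-0.112],0,0.04],
    [[0.014,0.27,-0.122],0,0.04],
    [[0.014,0.27,-0.122],0,0.04],
    [[0.014,0.27,-0.122],0,0.04],
  ],
)

```text
time: 11.2
eef_pos: [0.4608, 0.2546, 0.0541]
eef_rot: [[0.998, -0.055, 0.0], [-0.055, -0.998, 0.0], [0.0, -0.0, -1.0]]
contact_force: [0.5, 0.1, -1.6]
finger_gap: 0.0502
finger_force: 30.0
```

>>> move_arm(
  increments=[
    [[0,0,0],0,0.07],
    [[0,0,0],0,0.07],
    [[0,0,0],0,0.07],
    [[0,0,0.03],0,0.07],
    [[0,0,0.06],0,0.07],
    [[0,0,0.1],0,0.07],
    [[0.005,-0.03,0.12],0,0.08],
    [[0.0795,-0.5005,0.116],-20.4,0.08],
    [[0.0795,-0.5005,0.116],-20.4,0.08],
    [[0.0795,-0.5005,0.116],-20.4,0.08],
    [[0.0795,-0.5005,0.116],-20.4,0.08],
    [[0.0795,-0.5005,0.116],-20.4,0.08],
    [[0.0795,-0.5005,0.116],-20.4,0.08],
    [[0.0795,-0.5005,0.116],-20.4,0.08],
    [[0.0795,-0.5005,0.116],-20.4,0.08],
    [[0.0795,-0.5005,0.116],-20.4,0.08],
    [[0.0795,-0.5005,0.116],-20.4,0.08],
    [[0.0795,-0.5005,0.116],-20.4,0.08],
    [[0.0795,-0.5005,0.116],-20.4,0.08],
    [[0.0795,-0.5005,0.116],-20.4,0.08],
  ],
)

```text
time: 13.2
eef_pos: [0.5402, -0.2439, 0.1698]
eef_rot: [[0.918, -0.397, -0.0], [-0.397, -0.918, 0.001], [-0.0, -0.001, -1.0]]
contact_force: [-0.2, -0.2, 0.7]
finger_gap: 0.08
finger_force: 0.0
```

Run:
```python
from h import *
s=arm.get_state(); print(s['time'],s['eef_pos'],np.round(s['joints'],2))
im,d,W=cloud('top'); objects(im,W)
im,d,W=cloud('wrist'); save('w2',im)
```

```text
13.2 [ 0.54020692 -0.24393721  0.16979268] [ 0.34  0.45 -0.01  1.74  0.    0.96 -1.65]
[471 126] n 571 zt 37 rect [ 685.1 -352.1] [53.9 52.4] ang 88.4 circ [ 684.3 -351.2] r 35.9 fill 0.94
[421 128] n 506 zt 37 rect [ 674.2 -243.7] [54.2 54.9] ang 38.9 circ [ 674.1 -243.8] r 36.7 fill 0.84
[364 134] n 580 zt 66 rect [ 666.7 -118.2] [46.6 49.1] ang 88.5 circ [ 667.1 -118.3] r 25.2 fill 0.81
[213 195] n 9920 zt 80 rect [548.1 204.7] [191.5 282.4] ang 86.7 circ [548.6 203.8] r 168.1 fill 0.99
[310 192] n 487 zt 36 rect [548.1  -2.8] [51.9 51.8] ang 43.7 circ [548.   -3.2] r 26.6 fill 0.80
[371 194] n 427 zt 65 rect [ 540.2 -127.6] [40.  39.4] ang 49.2 circ [ 539.4 -127.7] r 27.2 fill 0.97
[425 200] n 352 zt 67 rect [ 526.4 -239.4] [50.7 21. ] ang 68.3 circ [ 525.3 -239.1] r 25.9 fill 0.81
[478 235] n 648 zt 17 rect [ 450.6 -354.9] [70.1 67. ] ang 65.3 circ [ 452.5 -355.3] r 35.9 fill 0.80
[423 243] n 676 zt 36 rect [ 436.2 -241. ] [54.4 54.4] ang 12.1 circ [ 436.2 -240.2] r 37.2 fill 0.98
[373 242] n 350 zt 62 rect [ 440.4 -132.4] [36.2 36. ] ang 89.9 circ [ 440.5 -132.7] r 18.8 fill 0.81
```

View pics/w2.png

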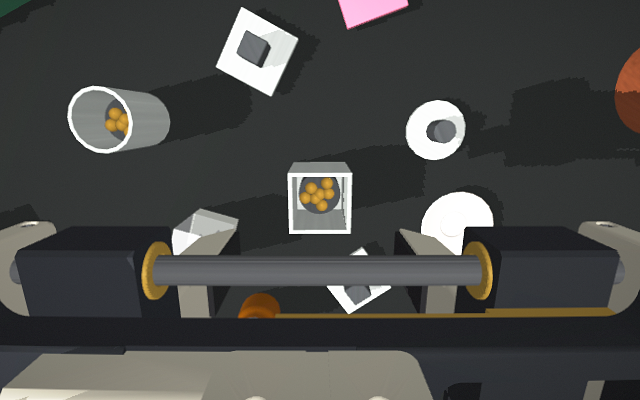

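The wrist view shows the second square tin aligned between the fingers at (320,198).

>>> move_arm(
  increments=[
    [[0,0,-0.03],0,0.08],
    [[0,0,-0.06],0,0.08],
    [[0,0,-0.09],0,0.08],
    [[0,0,-0.11],0,0.08],
    [[0,0,-0.124],0,0.08],
    [[0,0,-0.124],0,0.08],
    [[0,0,-0.124],0,0.065],
    [[0,0,-0.124],0,0.045],
    [[0,0,-0.124],0,0.04],
    [[0,0,-0.124],0,0.04],
    [[0,0,-0.124],0,0.04],
    [[0,0,-0.124],0,0.04],
    [[0,0,-0.09],0,0.04],
    [[0,0,-0.06],0,0.04],
    [[0,0,-0.03],0,0.04],
    [[0,0,0.0],0,0.04],
    [[0,0,0.006],0,0.04],
    [[0,0,0.006],0,0.04],
    [[0,0,0.006],0,0.04],
  ],
)

```text
time: 15.2
eef_pos: [0.5392, -0.2454, 0.1743]
eef_rot: [[0.917, -0.399, -0.002], [-0.399, -0.917, 0.001], [-0.002, 0.0, -1.0]]
contact_force: [-1.1, -0.1, -2.7]
finger_gap: 0.0497
finger_force: 30.0
```

>>> move_arm(
  increments=[
    [[0.001,0.04,0],4,0.04],
    [[0.002,0.085,0],8,0.04],
    [[0.003,0.13,0],12,0.04],
    [[0.004,0.175,0],16,0.04],
    [[0.005,0.22,0],20.3,0.04],
    [[0.0055,0.265,0],20.3,0.04],
    [[0.0055,0.31,0],20.3,0.04],
    [[0.0055,0.35,0],20.3,0.04],
    [[0.0055,0.385,0],20.3,0.04],
    [[0.0055,0.4055,0],20.3,0.04],
    [[0.0055,0.4055,0],20.3,0.04],
    [[0.0055,0.4055,0],20.3,0.04],
    [[0.0055,0.4055,-0.03],20.3,0.04],
    [[0.0055,0.4055,-0.06],20.3,0.04],
    [[0.0055,0.4055,-0.085],20.3,0.04],
    [[0.0055,0.4055,-0.1],20.3,0.04],
    [[0.0055,0.4055,-0.112],20.3,0.04],
    [[0.0055,0.4055,-0.122],20.3,0.04],
    [[0.0055,0.4055,-0.122],20.3,0.04],
    [[0.0055,0.4055,-0.122],20.3,0.04],
  ],
)

```text
time: 17.2
eef_pos: [0.5458, 0.1594, 0.0538]
eef_rot: [[0.998, -0.057, 0.0], [-0.057, -0.998, -0.0], [0.0, 0.0, -1.0]]
contact_force: [0.1, 0.6, -1.5]
finger_gap: 0.0501
finger_force: 30.0
```

>>> move_arm(
  increments=[
    [[0,0,0],0,0.07],
    [[0,0,0],0,0.07],
    [[0,0,0],0,0.07],
    [[0,0,0.03],0,0.07],
    [[0,0,0.06],0,0.07],
    [[0,0,0.1],0,0.07],
    [[0.01,-0.03,0.12],0,0.08],
    [[0.121,-0.278,0.116],0,0.08],
    [[0.121,-0.278,0.116],0,0.08],
    [[0.121,-0.278,0.116],0,0.08],
    [[0.121,-0.278,0.116],0,0.08],
    [[0.121,-0.278,0.116],0,0.08],
    [[0.121,-0.278,0.116],0,0.08],
    [[0.121,-0.278,0.116],0,0.08],
    [[0.121,-0.278,0.116],0,0.08],
    [[0.121,-0.278,0.116],0,0.08],
    [[0.121,-0.278,0.116],0,0.08],
  ],
)

```text
time: 18.9
eef_pos: [0.6664, -0.1162, 0.17]
eef_rot: [[0.999, -0.054, 0.0], [-0.054, -0.999, 0.001], [0.0, -0.001, -1.0]]
contact_force: [-0.7, -0.5, 0.3]
finger_gap: 0.0799
finger_force: 0.0
```

Run:
```python
from h import *
s=arm.get_state(); print(s['time'],s['eef_pos'],np.round(s['joints'],2))
im,d,W=cloud('top'); objects(im,W); save('t3',im)
im,d,W=cloud('wrist'); objects(im,W)
```

```text
18.9 [ 0.66642225 -0.11615673  0.1700256 ] [ 0.17  0.58 -0.12  1.51  0.08  1.06 -1.59]
[213 195] n 10542 zt 80 rect [548.2 204.8] [191.5 281.9] ang 86.8 circ [548.7 204.2] r 168.4 fill 0.99
[310 192] n 487 zt 37 rect [548.1  -2.7] [51.7 51.8] ang 89.3 circ [548.2  -3.2] r 26.6 fill 0.80
[564 157] n 3408 zt 36 rect [ 688.4 -345.1] [14.3 26.7] ang 45.0 circ [ 684.  -349.5] r 13.4 fill 0.57
[450 175] n 3272 zt 36 rect [ 673.2 -241.5] [18.8 20.4] ang 39.9 circ [ 672.8 -241.3] r 13.4 fill 0.78
[320 199] n 3297 zt 67 rect [ 666.8 -116.9] [47.2 43.5] ang 2.6 circ [ 666.9 -117.1] r 24.0 fill 0.81
[ 49 208] n 3759 zt 47 rect [664.1 145.6] [82.1 40.4] ang 86.1 circ [665.4 144.2] r 42.8 fill 0.84
[210 242] n 1070 zt 191 rect [680.2 -67.4] [17.5  3.1] ang 80.4 circ [679.  -67.2] r 8.7 fill 0.67
[424 242] n 1091 zt 191 rect [ 674.9 -164.2] [ 3.  17.8] ang 4.1 circ [ 673.5 -164.2] r 8.9 fill 0.63
[226 301] n 638 zt 199 rect [664.5 -75.4] [ 1.1 10.5] ang 85.9 circ [664.5 -75.2] r 5.2 fill 0.71
[336 300] n 1102 zt 59 rect [ 562.7 -126.6] [17.5  8.6] ang 85.6 circ [ 558.8 -126.3] r 8.7 fill 0.53
[411 297] n 170 zt 200 rect [ 659.8 -154.9] [0.9 9.8] ang 88.6 circ [ 659.8 -155.1] r 4.9 fill 0.77
```

View pics/t3.png

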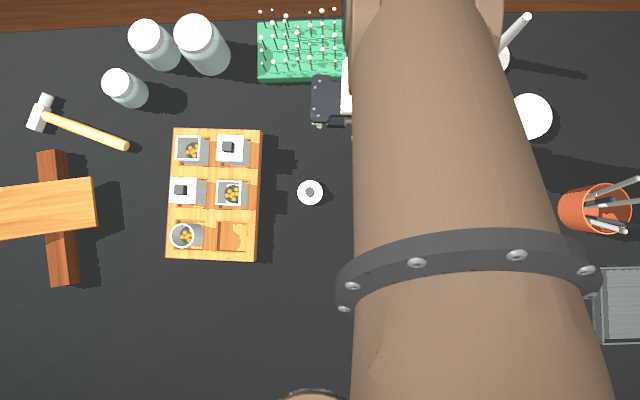

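Three tins are now in the rack, at (188,150), (231,190) and (184,235). The round tin is under the gripper.

>>> move_arm(
  increments=[
    [[0,0,-0.03],0,0.08],
    [[0,0,-0.06],0,0.08],
    [[0,0,-0.09],0,0.08],
    [[0,0,-0.11],0,0.08],
    [[0,0,-0.124],0,0.08],
    [[0,0,-0.124],0,0.08],
    [[0,0,-0.124],0,0.065],
    [[0,0,-0.124],0,0.045],
    [[0,0,-0.124],0,0.04],
    [[0,0,-0.124],0,0.04],
    [[0,0,-0.124],0,0.04],
    [[0,0,-0.124],0,0.04],
    [[0,0,-0.09],0,0.04],
    [[0,0,-0.06],0,0.04],
    [[0,0,-0.03],0,0.04],
    [[0,0,0.0],0,0.04],
    [[0,0,0.006],0,0.04],
    [[0,0,0.006],0,0.04],
    [[0,0,0.006],0,0.04],
  ],
)

```text
time: 20.9
eef_pos: [0.6656, -0.1181, 0.174]
eef_rot: [[0.998, -0.056, -0.002], [-0.056, -0.998, 0.0], [-0.002, -0.0, -1.0]]
contact_force: [0.0, 0.9, -1.8]
finger_gap: 0.0486
finger_force: 30.0
```

Run:
```python
from h import *
s=arm.get_state(); print(s['time'],s['eef_pos'],s['finger_gap'])
im,d,W=cloud('wrist'); save('w3',im)
z=W[...,2]; q=(z>.17)&(z<.205)&(np.hypot(W[...,0]-.666,W[...,1]+.118)<.036)&(W[...,0]>.67)
print(q.sum(), np.nanmax(W[q],0) if q.any() else 0, cv2.minEnclosingCircle((W[q][:,:2]*1000).astype(np.float32)) if q.any() else 0)
```

```text
20.9 [ 0.66560158 -0.11812605  0.17404998] 0.04863341623342455
3111 [ 0.68964906 -0.08421839  0.19677684] ((676.5703735351562, -118.52265930175781), 34.35443115234375)
```

View pics/w3.png

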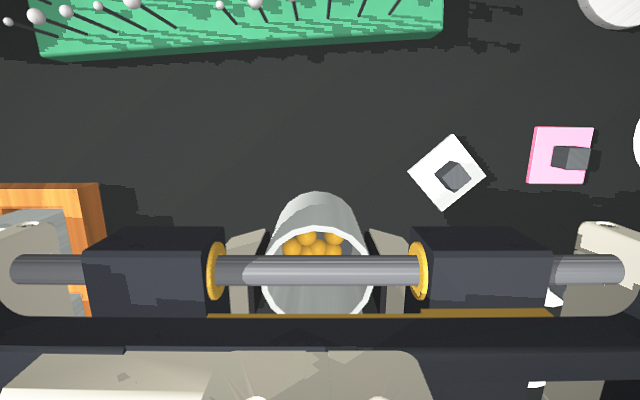

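The round tin is held upright and centred.

>>> move_arm(
  increments=[
    [[-0.026,0.035,0],0,0.04],
    [[-0.052,0.07,0],0,0.04],
    [[-0.078,0.105,0],0,0.04],
    [[-0.104,0.14,0],0,0.04],
    [[-0.13,0.175,0],0,0.04],
    [[-0.156,0.21,0],0,0.04],
    [[-0.182,0.245,0],0,0.04],
    [[-0.2,0.268,0],0,0.04],
    [[-0.211,0.283,0],0,0.04],
    [[-0.211,0.283,0],0,0.04],
    [[-0.211,0.283,0],0,0.04],
    [[-0.211,0.283,-0.03],0,0.04],
    [[-0.211,0.283,-0.06],0,0.04],
    [[-0.211,0.283,-0.085],0,0.04],
    [[-0.211,0.283,-0.1],0,0.04],
    [[-0.211,0.283,-0.112],0,0.04],
    [[-0.211,0.283,-0.122],0,0.04],
    [[-0.211,0.283,-0.122],0,0.04],
    [[-0.211,0.283,-0.122],0,0.04],
  ],
)

```text
time: 22.85
eef_pos: [0.4559, 0.1646, 0.0537]
eef_rot: [[0.998, -0.057, 0.0], [-0.057, -0.998, -0.0], [0.0, 0.0, -1.0]]
contact_force: [-0.4, 0.1, -0.9]
finger_gap: 0.0486
finger_force: 30.0
```

>>> move_arm(
  increments=[
    [[0,0,0],0,0.07],
    [[0,0,0],0,0.07],
    [[0,0,0],0,0.07],
    [[0,0,0.03],0,0.07],
    [[0,0,0.06],0,0.07],
    [[0,0,0.096],0,0.07],
    [[-0.02,-0.4056,0.096],15.3,0.05],
    [[-0.02,-0.4056,0.096],15.3,0.05],
    [[-0.02,-0.4056,0.096],15.3,0.05],
    [[-0.02,-0.4056,0.096],15.3,0.05],
    [[-0.02,-0.4056,0.096],15.3,0.05],
    [[-0.02,-0.4056,0.096],15.3,0.05],
    [[-0.02,-0.4056,0.096],15.3,0.05],
    [[-0.02,-0.4056,0.096],15.3,0.05],
    [[-0.02,-0.4056,0.096],15.3,0.05],
    [[-0.02,-0.4056,0.096],15.3,0.05],
    [[-0.02,-0.4056,0.096],15.3,0.05],
    [[-0.02,-0.4056,0.096],15.3,0.05],
    [[-0.02,-0.4056,0.096],15.3,0.05],
  ],
)

```text
time: 24.75
eef_pos: [0.436, -0.2392, 0.1498]
eef_rot: [[0.977, 0.212, 0.0], [0.212, -0.977, 0.0], [0.0, -0.0, -1.0]]
contact_force: [-0.4, -0.2, 0.0]
finger_gap: 0.05
finger_force: 0.0
```

```bash
cat >> h.py <<'E'
POK={'FL':(640.7,244.9),'MR':(545.8,160.1),'NL':(460.9,254.9),'NR':(455.9,165.1),'FR':(635.7,155.1),'ML':(550.8,249.9)}
def rack(W,keys=('FL','MR','NL','NR'),lo=.066,hi=.085):
    for k in keys:
        c=np.array(POK[k])/1e3; q=(np.hypot(W[...,0]-c[0],W[...,1]-c[1])<.045)&(W[...,2]>lo)&(W[...,2]<hi)
        if q.sum()<10: print(k,'none',q.sum()); continue
        xy=(W[q][:,:2]*1000).astype(np.float32); r=cv2.minAreaRect(xy); e=cv2.minEnclosingCircle(xy)
        print(k,q.sum(),'z %.1f'%(np.nanmedian(W[q][:,2])*1e3),'rect',np.round(r[0],1),np.round(r[1],1),'%.1f'%r[2],'circ',np.round(e[0],1),'%.1f'%e[1],'bbox c',np.round((xy.min(0)+xy.max(0))/2,1))
E
python3 - <<'E'
from h import *
s=arm.get_state(); print(s['time'],s['eef_pos'],np.round(s['joints'],2))
im,d,W=cloud('top'); objects(im,W); rack(W); save('t4',im)
E
```

```text
24.75 [ 0.43597352 -0.23917736  0.14983999] [ 0.49  0.34 -0.13  1.98  0.06  0.83 -1.02]
[471 126] n 609 zt 37 rect [ 684.8 -351.9] [54.2 52.6] ang 88.3 circ [ 684.8 -351.4] r 37.1 fill 0.97
[421 132] n 640 zt 37 rect [ 674.2 -243.7] [54.1 55.6] ang 38.7 circ [ 673.8 -243.3] r 37.5 fill 0.97
[213 195] n 11090 zt 79 rect [548.1 204.8] [191.4 281.9] ang 86.6 circ [547.8 204.5] r 167.8 fill 0.99
[480 189] n 504 zt 37 rect [ 549.1 -365.4] [52.5 52.6] ang 13.0 circ [ 548.8 -364.7] r 27.3 fill 0.79
[310 192] n 486 zt 36 rect [548.1  -2.8] [51.9 51.7] ang 43.8 circ [548.2  -3.1] r 26.6 fill 0.80
[371 194] n 429 zt 65 rect [ 540.2 -127.7] [39.9 40. ] ang 49.8 circ [ 539.6 -127.5] r 27.4 fill 0.96
[477 221] n 64 zt 18 rect [ 482.  -354.2] [ 9.9 45.3] ang 1.7 circ [ 478.1 -354.3] r 22.7 fill 0.76
[373 242] n 350 zt 62 rect [ 440.5 -132.3] [36.1 36. ] ang 89.8 circ [ 440.6 -132.7] r 18.8 fill 0.81
FL 180 z 70.5 rect [640.6 244.1] [50.6 50.6] 86.7 circ [639.7 244.1] 34.9 bbox c [640.2 244.6]
MR 174 z 71.1 rect [546.2 158.5] [50.8 50.2] 87.2 circ [546.  157.9] 34.7 bbox c [546.  158.1]
NL 138 z 70.4 rect [460.4 253.6] [47.2 49.1] 80.0 circ [460.8 254.6] 25.3 bbox c [459.8 253.9]
NR 130 z 70.8 rect [455.8 163.5] [48.5 49. ] 53.5 circ [455.5 163.8] 25.3 bbox c [455.7 163.7]
```

View pics/t4.png

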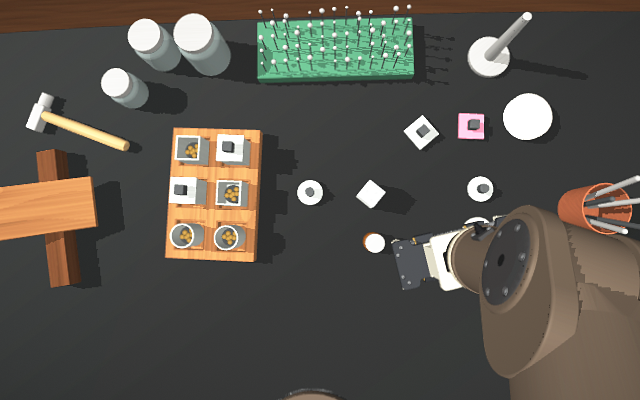

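All four tins are in their pockets, with rims at 72 mm. Now the near square lid.

>>> move_arm(
  increments=[
    [[0,0,-0.03],0,0.05],
    [[0,0,-0.06],0,0.05],
    [[0,0,-0.09],0,0.05],
    [[0,0,-0.11],0,0.05],
    [[0,0,-0.121],0,0.05],
    [[0,0,-0.121],0,0.05],
    [[0,0,-0.121],0,0.05],
    [[0,0,-0.121],0,0.035],
    [[0,0,-0.121],0,0.02],
    [[0,0,-0.121],0,0.012],
    [[0,0,-0.121],0,0.012],
    [[0,0,-0.121],0,0.012],
    [[0,0,-0.121],0,0.012],
    [[0,0,-0.1],0,0.012],
    [[0,0,-0.07],0,0.012],
    [[0,0,-0.04],0,0.012],
    [[0,0,-0.01],0,0.012],
    [[0,0,0.01],0,0.012],
    [[0,0,0.01],0,0.012],
    [[0,0,0.01],0,0.012],
  ],
)

```text
time: 26.8
eef_pos: [0.4355, -0.2409, 0.1597]
eef_rot: [[0.978, 0.209, 0.0], [0.209, -0.978, -0.0], [0.0, 0.0, -1.0]]
contact_force: [0.4, 0.4, -0.0]
finger_gap: 0.0119
finger_force: 0.0
```

Run:
```python
from h import *
im,d,W=cloud('wrist'); save('w4',im); objects(im,W)
```

```text
[62 20] n 2158 zt 36 rect [534.8  -3.1] [29.4 54.3] ang 12.2 circ [545.2  -0.9] r 27.2 fill 0.80
[196  41] n 4829 zt 64 rect [ 540. -141.] [56.7 28.5] ang 5.3 circ [ 538.7 -127. ] r 28.3 fill 0.52
[483  97] n 3158 zt 36 rect [ 545.9 -360.8] [19.  14.2] ang 30.3 circ [ 546.8 -362.9] r 9.8 fill 0.83
[191 168] n 2861 zt 61 rect [ 439.7 -132.7] [37.8 37.7] ang 70.1 circ [ 439.8 -132.7] r 19.4 fill 0.79
[313 225] n 3243 zt 176 rect [ 406.  -237.5] [16.1 19.3] ang 8.7 circ [ 406.  -238.3] r 12.0 fill 0.64
[299 300] n 243 zt 199 rect [ 433.2 -232.6] [14.9  2.5] ang 12.2 circ [ 433.1 -232.1] r 7.4 fill 0.83
[335 300] n 244 zt 199 rect [ 435.9 -246.8] [14.   2.5] ang 12.2 circ [ 436.  -246.9] r 7.0 fill 0.87
```

View pics/w4.png

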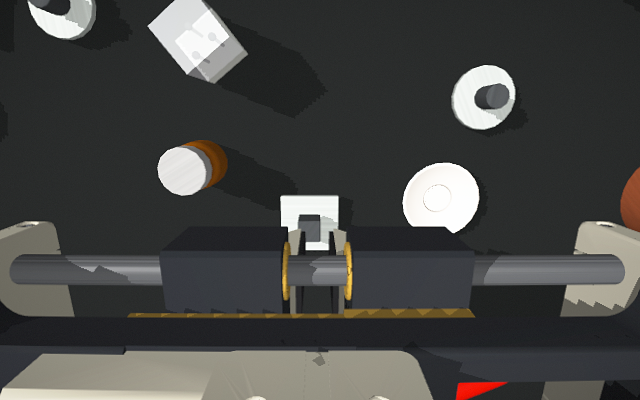

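The lid is still on the bench, at about (310,215), and looks shifted. Measuring it.

Run:
```python
from h import *
im,d,W=cloud('wrist')
sub=np.s_[190:235,275:345]
print(np.round(W[200,285:340:10]*1e3)); print(np.round(W[220:240:4,310]*1e3))
z=W[...,2]; q=np.zeros(z.shape,bool); q[sub]=True; q&=(z>.009)&(z<.02); xy=(W[q][:,:2]*1e3).astype(np.float32); print(q.sum(),cv2.minAreaRect(xy),xy.min(0),xy.max(0))
im,d,W=cloud('top'); save('t5',im); z=W[...,2]
q=(z>.009)&(z<.02)&(np.hypot(W[...,0]-.43,W[...,1]+.24)<.1); xy=(W[q][:,:2]*1e3).astype(np.float32); print(q.sum(), xy.min(0) if q.any() else 0,xy.max(0) if q.any() else 0)
im,d,W=cloud('scene'); save('s2',im); z=W[...,2]
q=(z>.009)&(z<.02)&(np.hypot(W[...,0]-.43,W[...,1]+.24)<.08); xy=(W[q][:,:2]*1e3).astype(np.float32); print(q.sum(), cv2.minAreaRect(xy) if q.any() else 0)
```

```text
[[ 421. -212.   14.]
 [ 423. -221.   13.]
 [ 425. -230.   13.]
 [ 427. -239.   14.]
 [ 429. -248.   14.]
 [ 431. -257.   14.]]
[[ 414. -238.   35.]
 [ 411. -238.   37.]
 [ 407. -239.   36.]
 [ 403. -240.   36.]
 [ 400. -241.   36.]]
1706 ((411.76995849609375, -237.1351776123047), (38.00881576538086, 53.90669250488281), 11.471902847290039) [ 391.86795 -265.23187] [ 435.337   -207.44063]
2 [ 472.2522  -329.34927] [ 474.3555  -327.72592]
201 ((403.6871643066406, -240.29566955566406), (57.226505279541016, 57.239498138427734), 9.507774353027344)
```

The lid was knocked and is now at about (404,-239.5) mm, with its yaw unchanged. Retry there.

>>> move_arm(
  increments=[
    [[-0.016,0.001,0],0,0.05],
    [[-0.032,0.001,0],0,0.05],
    [[-0.032,0.001,-0.03],0,0.05],
    [[-0.032,0.001,-0.06],0,0.05],
    [[-0.032,0.001,-0.09],0,0.05],
    [[-0.032,0.001,-0.115],0,0.05],
    [[-0.032,0.001,-0.131],0,0.05],
    [[-0.032,0.001,-0.131],0,0.05],
    [[-0.032,0.001,-0.131],0,0.03],
    [[-0.032,0.001,-0.131],0,0.012],
    [[-0.032,0.001,-0.131],0,0.012],
    [[-0.032,0.001,-0.131],0,0.012],
    [[-0.032,0.001,-0.131],0,0.012],
    [[-0.032,0.001,-0.11],0,0.012],
    [[-0.032,0.001,-0.08],0,0.012],
    [[-0.032,0.001,-0.05],0,0.012],
    [[-0.032,0.001,-0.02],0,0.012],
    [[-0.032,0.001,0],0,0.012],
    [[-0.032,0.001,0],0,0.012],
    [[-0.032,0.001,0],0,0.012],
  ],
)

```text
time: 29.0
eef_pos: [0.4035, -0.2399, 0.1597]
eef_rot: [[0.978, 0.209, 0.001], [0.209, -0.978, -0.0], [0.0, 0.001, -1.0]]
contact_force: [0.1, -0.2, -0.8]
finger_gap: 0.0196
finger_force: 30.0
```

```bash
cat >> h.py <<'E'
def held(side=.2):
    """held lid disc, wrist camera: offset of its front edge / extent in tool axes (mm)"""
    s=arm.get_state(); im,d,W=cloud('wrist'); P=(W-s['eef_pos'])@s['eef_rot']*1e3
    q=(np.abs(P[...,0])<45)&(np.abs(P[...,1])<45)&(P[...,2]>11)&(P[...,2]<19.5)
    p=P[q]; print('t',s['time'],'eef',np.round(s['eef_pos'],4),'gap',s['finger_gap'],'n',q.sum())
    if q.sum(): print('tool x max %.1f min %.1f  y %.1f..%.1f z med %.1f'%(np.percentile(p[:,0],99.5),p[:,0].min(),np.percentile(p[:,1],.5),np.percentile(p[:,1],99.5),np.median(p[:,2])))
    if q.sum()>50: print('rect',cv2.minAreaRect(p[:,:2].astype(np.float32)))
    return im
E
python3 - <<'E'
from h import *
save('w5',held())
E
```

```text
t 29.0 eef [ 0.4035 -0.2399  0.1597] gap 0.019627654021193326 n 3833
tool x max 27.3 min -27.1  y -27.9..25.1 z med 15.4
rect ((0.25219154357910156, -1.597503662109375), (54.58134841918945, 54.14969253540039), 0.27421995997428894)
```

View pics/w5.png

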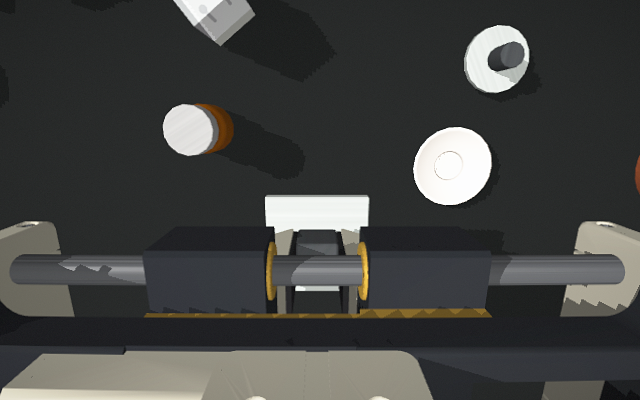

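The lid is held centred. Take it to the square tin in the mid-right pocket.

>>> move_arm(
  increments=[
    [[0.015,0.04,0],-4,0.012],
    [[0.03,0.085,0],-8,0.012],
    [[0.045,0.13,0],-12,0.012],
    [[0.06,0.175,0],-15.3,0.012],
    [[0.075,0.22,0],-15.3,0.012],
    [[0.09,0.265,0],-15.3,0.012],
    [[0.105,0.31,0],-15.3,0.012],
    [[0.12,0.35,0],-15.3,0.012],
    [[0.135,0.385,0],-15.3,0.012],
    [[0.142,0.399,0],-15.3,0.012],
    [[0.142,0.399,0],-15.3,0.012],
    [[0.142,0.399,0],-15.3,0.012],
    [[0.142,0.399,-0.03],-15.3,0.012],
    [[0.142,0.399,-0.045],-15.3,0.012],
    [[0.142,0.399,-0.052],-15.3,0.012],
    [[0.142,0.399,-0.057],-15.3,0.012],
    [[0.142,0.399,-0.062],-15.3,0.012],
    [[0.142,0.399,-0.0655],-15.3,0.012],
    [[0.142,0.399,-0.0655],-15.3,0.012],
    [[0.142,0.399,-0.0655],-15.3,0.012],
  ],
)

```text
time: 31.05
eef_pos: [0.5457, 0.1593, 0.0946]
eef_rot: [[0.998, -0.056, 0.0], [-0.056, -0.998, 0.0], [0.0, -0.0, -1.0]]
contact_force: [0.5, 0.2, 0.0]
finger_gap: 0.0199
finger_force: 30.0
```

>>> move_arm(
  increments=[
    [[0,0,0],0,0.04],
    [[0,0,0],0,0.04],
    [[0,0,0],0,0.04],
    [[0,0,0.03],0,0.04],
    [[0,0,0.06],0,0.04],
    [[0.128,-0.4031,0.06],42,0.05],
    [[0.128,-0.4031,0.06],42,0.05],
    [[0.128,-0.4031,0.06],42,0.05],
    [[0.128,-0.4031,0.06],42,0.05],
    [[0.128,-0.4031,0.06],42,0.05],
    [[0.128,-0.4031,0.06],42,0.05],
    [[0.128,-0.4031,0.06],42,0.05],
    [[0.128,-0.4031,0.06],42,0.05],
    [[0.128,-0.4031,0.06],42,0.05],
    [[0.128,-0.4031,0.06],42,0.05],
    [[0.128,-0.4031,0.06],42,0.05],
    [[0.128,-0.4031,0.06],42,0.05],
    [[0.128,-0.4031,0.06],42,0.05],
  ],
)

```text
time: 32.85
eef_pos: [0.6737, -0.2418, 0.1545]
eef_rot: [[0.778, 0.628, 0.0], [0.628, -0.778, 0.001], [0.001, -0.001, -1.0]]
contact_force: [0.2, 1.2, 0.1]
finger_gap: 0.0503
finger_force: 0.0
```

```bash
cat >> h.py <<'E'
def under():
    """lid knob on the bench below the hovering gripper, seen by the wrist camera"""
    s=arm.get_state(); im,d,W=cloud('wrist'); z=W[...,2]; e=s['eef_pos']
    r=np.hypot(W[...,0]-e[0],W[...,1]-e[1])<.045
    print('eef',np.round(e,4),'yline %.1f'%np.degrees(np.arctan2(-s['eef_rot'][1,1],-s['eef_rot'][0,1])))
    for lo,hi in ((.0105,.018),(.032,.04)):
        q=r&(z>lo)&(z<hi)
        if q.sum()>20: xy=(W[q][:,:2]*1e3).astype(np.float32); a=cv2.minAreaRect(xy); print(lo,q.sum(),np.round(a[0],1),np.round(a[1],1),'%.1f'%a[2])
    return im
E
python3 - <<'E'
from h import *
under(); im,d,W=cloud('top'); objects(im,W); rack(W,('MR',),.066,.09); rack(W,('MR',),.095,.106)
E
```

```text
eef [ 0.6737 -0.2418  0.1545] yline 128.9
0.0105 2843 [ 672.2 -241.9] [54.5 54.1] 39.0
0.032 547 [ 672.2 -241.8] [20.2 18.7] 39.1
[471 126] n 520 zt 37 rect [ 685.4 -352.6] [53.4 53.3] ang 86.2 circ [ 683.5 -352.4] r 35.5 fill 0.83
[213 195] n 11107 zt 94 rect [548.1 204.8] [191.3 281.9] ang 86.9 circ [548.7 204.3] r 168.4 fill 0.99
[480 189] n 505 zt 37 rect [ 549.2 -365.5] [52.4 52.6] ang 12.9 circ [ 549.5 -365.3] r 27.4 fill 0.79
[310 192] n 485 zt 36 rect [548.2  -2.8] [51.9 51.9] ang 88.7 circ [548.1  -3.2] r 26.7 fill 0.80
[371 194] n 426 zt 65 rect [ 540.1 -127.6] [40.  39.9] ang 49.3 circ [ 539.5 -128.5] r 27.3 fill 0.96
[478 235] n 641 zt 17 rect [ 452.3 -355.3] [69.5 69.3] ang 48.1 circ [ 452.5 -354.9] r 35.8 fill 0.79
[373 242] n 350 zt 62 rect [ 440.5 -132.4] [36.1 35.9] ang 88.9 circ [ 440.6 -132.6] r 18.9 fill 0.81
MR 612 z 77.3 rect [547.5 158.1] [55.9 54.2] 88.2 circ [547.2 157.9] 36.9 bbox c [547.7 158. ]
MR 112 z 99.1 rect [547.  157.8] [20.1 19.6] 88.9 circ [547.2 158.4] 13.1 bbox c [547.1 157.7]
```

The first lid is seated flush, with its knob top at about 99 mm. Pick the second square lid.

>>> move_arm(
  increments=[
    [[0,0,-0.03],0,0.05],
    [[0,0,-0.06],0,0.05],
    [[0,0,-0.09],0,0.05],
    [[0,0,-0.112],0,0.05],
    [[0,0,-0.1255],0,0.05],
    [[0,0,-0.1255],0,0.05],
    [[0,0,-0.1255],0,0.03],
    [[0,0,-0.1255],0,0.012],
    [[0,0,-0.1255],0,0.012],
    [[0,0,-0.1255],0,0.012],
    [[0,0,-0.1255],0,0.012],
    [[0,0,-0.1],0,0.012],
    [[0,0,-0.07],0,0.012],
    [[0,0,-0.04],0,0.012],
    [[0,0,-0.01],0,0.012],
    [[0,0,0.006],0,0.012],
    [[0,0,0.006],0,0.012],
    [[0,0,0.006],0,0.012],
  ],
)

```text
time: 34.75
eef_pos: [0.673, -0.2439, 0.1591]
eef_rot: [[0.78, 0.626, -0.001], [0.626, -0.78, 0.0], [-0.001, -0.001, -1.0]]
contact_force: [0.1, -0.0, -1.2]
finger_gap: 0.0198
finger_force: 30.0
```

Run:
```python
from h import *
held(); im,d,W=cloud('top'); rack(W)
```

```text
t 34.75 eef [ 0.673  -0.2439  0.1591] gap 0.019847872823426198 n 3807
tool x max 27.2 min -27.3  y -27.6..25.3 z med 15.6
rect ((0.04911231994628906, -1.1534976959228516), (54.61117935180664, 54.03755187988281), 0.046897582709789276)
FL 184 z 70.8 rect [640.7 244.3] [51.  50.7] 86.4 circ [640.1 244.1] 34.7 bbox c [640.3 244.3]
MR 607 z 77.1 rect [547.1 158.1] [55.  54.1] 86.3 circ [547.1 157.9] 36.8 bbox c [547.6 157.8]
NL 141 z 70.1 rect [460.3 253.9] [47.5 49.1] 60.6 circ [460.8 254.7] 25.2 bbox c [459.8 254.1]
NR 135 z 70.8 rect [455.9 163.2] [49.1 49. ] 79.6 circ [456.1 163.6] 25.2 bbox c [455.8 163.4]
```

>>> move_arm(
  increments=[
    [[-0.003,0.04,0],-5,0.012],
    [[-0.006,0.085,0],-10,0.012],
    [[-0.009,0.13,0],-16,0.012],
    [[-0.012,0.175,0],-22,0.012],
    [[-0.015,0.22,0],-28,0.012],
    [[-0.018,0.265,0],-34,0.012],
    [[-0.021,0.31,0],-42,0.012],
    [[-0.024,0.355,0],-42,0.012],
    [[-0.027,0.4,0],-42,0.012],
    [[-0.03,0.44,0],-42,0.012],
    [[-0.033,0.475,0],-42,0.012],
    [[-0.033,0.4885,0],-42,0.012],
    [[-0.033,0.4885,0],-42,0.012],
    [[-0.033,0.4885,-0.02],-42,0.012],
    [[-0.033,0.4885,-0.04],-42,0.012],
    [[-0.033,0.4885,-0.05],-42,0.012],
    [[-0.033,0.4885,-0.057],-42,0.012],
    [[-0.033,0.4885,-0.062],-42,0.012],
    [[-0.033,0.4885,-0.066],-42,0.012],
    [[-0.033,0.4885,-0.066],-42,0.012],
  ],
)

```text
time: 36.85
eef_pos: [0.6406, 0.2444, 0.0942]
eef_rot: [[0.998, -0.057, -0.0], [-0.057, -0.998, -0.0], [-0.0, 0.0, -1.0]]
contact_force: [0.3, 0.4, -0.1]
finger_gap: 0.0199
finger_force: 30.0
```

>>> move_arm(
  increments=[
    [[0,0,0],0,0.04],
    [[0,0,0],0,0.04],
    [[0,0,0],0,0.04],
    [[0,0,0.03],0,0.04],
    [[0,0,0.06],0,0.04],
    [[-0.093,-0.2478,0.06],0,0.05],
    [[-0.093,-0.2478,0.06],0,0.05],
    [[-0.093,-0.2478,0.06],0,0.05],
    [[-0.093,-0.2478,0.06],0,0.05],
    [[-0.093,-0.2478,0.06],0,0.05],
    [[-0.093,-0.2478,0.06],0,0.05],
    [[-0.093,-0.2478,0.06],0,0.05],
    [[-0.093,-0.2478,0.06],0,0.05],
    [[-0.093,-0.2478,0.06],0,0.05],
  ],
)

```text
time: 38.25
eef_pos: [0.5482, -0.0012, 0.1544]
eef_rot: [[0.999, -0.054, 0.001], [-0.054, -0.999, 0.001], [0.001, -0.001, -1.0]]
contact_force: [-0.4, -0.0, -0.0]
finger_gap: 0.0501
finger_force: 0.0
```

Run:
```python
from h import *
under(); im,d,W=cloud('top'); rack(W,('FL',),.066,.09); rack(W,('FL',),.095,.106)
```

```text
eef [ 0.5482 -0.0012  0.1544] yline 86.9
0.0105 2165 [ 5.468e+02 -1.000e-01] [53.1 53.1] 67.7
0.032 422 [5.468e+02 3.000e-01] [18.7 19.5] 87.2
FL 247 z 77.1 rect [642.4 254.9] [29.9 54.3] 88.9 circ [643.  255.6] 29.6 bbox c [642.4 254.7]
FL 110 z 99.2 rect [641.9 244.1] [19.9 19.7] 87.4 circ [641.8 244.2] 12.8 bbox c [641.8 244.2]
```

Seated as well. Pick the round lid below.

>>> move_arm(
  increments=[
    [[0,0,-0.03],0,0.05],
    [[0,0,-0.06],0,0.05],
    [[0,0,-0.09],0,0.05],
    [[0,0,-0.112],0,0.05],
    [[0,0,-0.1255],0,0.05],
    [[0,0,-0.1255],0,0.05],
    [[0,0,-0.1255],0,0.03],
    [[0,0,-0.1255],0,0.012],
    [[0,0,-0.1255],0,0.012],
    [[0,0,-0.1255],0,0.012],
    [[0,0,-0.1255],0,0.012],
    [[0,0,-0.1],0,0.012],
    [[0,0,-0.07],0,0.012],
    [[0,0,-0.04],0,0.012],
    [[0,0,-0.01],0,0.012],
    [[0,0,0.006],0,0.012],
    [[0,0,0.006],0,0.012],
    [[0,0,0.006],0,0.012],
  ],
)

```text
time: 40.15
eef_pos: [0.5473, -0.0033, 0.16]
eef_rot: [[0.998, -0.056, 0.0], [-0.056, -0.998, -0.0], [0.0, 0.0, -1.0]]
contact_force: [-0.6, 1.1, -1.5]
finger_gap: 0.0192
finger_force: 30.0
```

Run:
```python
from h import *
held(); im,d,W=cloud('top'); rack(W,('NL','NR'))
```

```text
t 40.15 eef [ 0.5473 -0.0033  0.16  ] gap 0.019196317914143682 n 2688
tool x max 25.1 min -28.5  y -23.6..20.3 z med 15.5
rect ((-0.3870830535888672, 2.2668304443359375), (44.68119430541992, 54.08113479614258), 71.65084075927734)
NL 138 z 70.3 rect [460.5 253.5] [47.  49.1] 77.3 circ [460.8 254.3] 25.1 bbox c [459.9 253.9]
NR none 0
```

>>> move_arm(
  increments=[
    [[-0.013,0.04,0],0,0.012],
    [[-0.026,0.08,0],0,0.012],
    [[-0.039,0.12,0],0,0.012],
    [[-0.052,0.16,0],0,0.012],
    [[-0.065,0.2,0],0,0.012],
    [[-0.078,0.235,0],0,0.012],
    [[-0.0857,0.258,0],0,0.012],
    [[-0.0857,0.258,0],0,0.012],
    [[-0.0857,0.258,0],0,0.012],
    [[-0.0857,0.258,-0.02],0,0.012],
    [[-0.0857,0.258,-0.04],0,0.012],
    [[-0.0857,0.258,-0.048],0,0.012],
    [[-0.0857,0.258,-0.053],0,0.012],
    [[-0.0857,0.258,-0.058],0,0.012],
    [[-0.0857,0.258,-0.063],0,0.012],
    [[-0.0857,0.258,-0.066],0,0.012],
    [[-0.0857,0.258,-0.066],0,0.012],
  ],
)

```text
time: 41.95
eef_pos: [0.4618, 0.2547, 0.0941]
eef_rot: [[0.998, -0.056, -0.0], [-0.056, -0.998, -0.0], [-0.0, 0.0, -1.0]]
contact_force: [-0.0, 0.3, -0.1]
finger_gap: 0.019
finger_force: 30.0
```

>>> move_arm(
  increments=[
    [[0,0,0],0,0.04],
    [[0,0,0],0,0.04],
    [[0,0,0],0,0.04],
    [[0,0,0.03],0,0.04],
    [[0,0,0.06],0,0.04],
    [[0.086,-0.6203,0.06],0,0.05],
    [[0.086,-0.6203,0.06],0,0.05],
    [[0.086,-0.6203,0.06],0,0.05],
    [[0.086,-0.6203,0.06],0,0.05],
    [[0.086,-0.6203,0.06],0,0.05],
    [[0.086,-0.6203,0.06],0,0.05],
    [[0.086,-0.6203,0.06],0,0.05],
    [[0.086,-0.6203,0.06],0,0.05],
    [[0.086,-0.6203,0.06],0,0.05],
    [[0.086,-0.6203,0.06],0,0.05],
    [[0.086,-0.6203,0.06],0,0.05],
    [[0.086,-0.6203,0.06],0,0.05],
    [[0.086,-0.6203,0.06],0,0.05],
    [[0.086,-0.6203,0.06],0,0.05],
    [[0.086,-0.6203,0.06],0,0.05],
  ],
)

```text
time: 43.95
eef_pos: [0.5477, -0.3655, 0.1539]
eef_rot: [[0.998, -0.057, -0.0], [-0.057, -0.998, 0.001], [-0.0, -0.001, -1.0]]
contact_force: [-0.7, 0.4, 0.1]
finger_gap: 0.05
finger_force: 0.0
```

Run:
```python
from h import *
under(); im,d,W=cloud('top'); K=('FL','MR','NL'); rack(W,K,.066,.09); rack(W,K,.095,.106); rack(W,('NR',))
```

```text
eef [ 0.5477 -0.3655  0.1539] yline 86.7
0.0105 2174 [ 548.1 -363.5] [53.  52.7] 40.5
0.032 425 [ 548.1 -363.4] [18.6 19. ] 86.3
FL 574 z 77.3 rect [642.  243.7] [54.7 54.6] 87.4 circ [642.2 243. ] 37.1 bbox c [642.  243.3]
MR 614 z 77.2 rect [547.3 158.3] [55.2 54.3] 86.5 circ [547.1 158.3] 37.1 bbox c [547.7 158.2]
NL 475 z 77.0 rect [462. 254.] [52.9 51.9] 89.8 circ [461.2 254.1] 27.3 bbox c [462. 254.]
FL 105 z 99.1 rect [641.7 244.2] [19.4 20.3] 87.3 circ [642.  244.6] 12.7 bbox c [641.7 244.3]
MR 115 z 99.0 rect [547.  157.7] [19.7 19.6] 88.5 circ [546.9 158. ] 13.2 bbox c [547.  157.6]
NL 76 z 98.9 rect [461.9 253.8] [17.  17.5] 89.2 circ [461.7 253.9] 9.4 bbox c [461.9 253.8]
NR 135 z 70.7 rect [455.9 163.5] [48.4 48.9] 77.2 circ [455.4 163.6] 25.4 bbox c [455.8 163.3]
```

Three lids are seated. Now the last one.

>>> move_arm(
  increments=[
    [[0,0,-0.03],0,0.05],
    [[0,0,-0.06],0,0.05],
    [[0,0,-0.09],0,0.05],
    [[0,0,-0.112],0,0.05],
    [[0,0,-0.1255],0,0.05],
    [[0,0,-0.1255],0,0.05],
    [[0,0,-0.1255],0,0.03],
    [[0,0,-0.1255],0,0.012],
    [[0,0,-0.1255],0,0.012],
    [[0,0,-0.1255],0,0.012],
    [[0,0,-0.1255],0,0.012],
    [[0,0,-0.1],0,0.012],
    [[0,0,-0.07],0,0.012],
    [[0,0,-0.04],0,0.012],
    [[0,0,-0.01],0,0.012],
    [[0,0,0.006],0,0.012],
    [[0,0,0.006],0,0.012],
    [[0,0,0.006],0,0.012],
  ],
)

```text
time: 45.85
eef_pos: [0.5476, -0.3654, 0.1599]
eef_rot: [[0.998, -0.056, -0.0], [-0.056, -0.998, -0.0], [-0.0, 0.0, -1.0]]
contact_force: [0.2, 0.3, -0.0]
finger_gap: 0.0188
finger_force: 30.0
```

Run:
```python
from h import *
held(); im,d,W=cloud('top'); rack(W,('NL','NR'))
```

```text
t 45.85 eef [ 0.5476 -0.3654  0.1599] gap 0.018757285251269663 n 2730
tool x max 26.0 min -28.0  y -24.1..20.8 z med 15.6
rect ((0.806365966796875, 2.099924087524414), (45.124088287353516, 53.799774169921875), 69.84717559814453)
NL 464 z 76.9 rect [462. 254.] [52.4 52. ] 89.5 circ [461.5 254. ] 27.1 bbox c [462. 254.]
NR 132 z 70.8 rect [455.8 163.6] [49.  49.1] 75.4 circ [456.  163.5] 25.2 bbox c [455.8 163.4]
```

>>> move_arm(
  increments=[
    [[-0.008,0.045,0],0,0.012],
    [[-0.016,0.09,0],0,0.012],
    [[-0.024,0.135,0],0,0.012],
    [[-0.032,0.18,0],0,0.012],
    [[-0.04,0.225,0],0,0.012],
    [[-0.048,0.27,0],0,0.012],
    [[-0.056,0.315,0],0,0.012],
    [[-0.064,0.36,0],0,0.012],
    [[-0.072,0.405,0],0,0.012],
    [[-0.078,0.45,0],0,0.012],
    [[-0.085,0.49,0],0,0.012],
    [[-0.091,0.52,0],0,0.012],
    [[-0.091,0.53,0],0,0.012],
    [[-0.091,0.53,0],0,0.012],
    [[-0.091,0.53,-0.02],0,0.012],
    [[-0.091,0.53,-0.04],0,0.012],
    [[-0.091,0.53,-0.05],0,0.012],
    [[-0.091,0.53,-0.057],0,0.012],
    [[-0.091,0.53,-0.063],0,0.012],
    [[-0.091,0.53,-0.066],0,0.012],
  ],
)

```text
time: 47.95
eef_pos: [0.457, 0.1641, 0.094]
eef_rot: [[0.998, -0.057, -0.0], [-0.057, -0.998, -0.0], [-0.0, 0.0, -1.0]]
contact_force: [-0.2, 0.1, -0.6]
finger_gap: 0.0192
finger_force: 30.0
```

>>> move_arm(
  increments=[
    [[0,0,0],0,0.012],
    [[0,0,0],0,0.04],
    [[0,0,0],0,0.04],
    [[0,0,0],0,0.04],
    [[0,0,0.03],0,0.05],
    [[0,0,0.06],0,0.05],
    [[0,0,0.11],0,0.05],
    [[0,-0.25,0.13],0,0.05],
    [[0,-0.25,0.13],0,0.05],
    [[0,-0.25,0.13],0,0.05],
    [[0,-0.25,0.13],0,0.05],
    [[0,-0.25,0.13],0,0.05],
    [[0,-0.25,0.13],0,0.05],
    [[0,-0.25,0.13],0,0.05],
    [[0,-0.25,0.13],0,0.05],
  ],
)

```text
time: 49.45
eef_pos: [0.4569, -0.0842, 0.2242]
eef_rot: [[0.998, -0.055, 0.0], [-0.055, -0.998, 0.001], [-0.0, -0.001, -1.0]]
contact_force: [-0.1, 0.5, -0.6]
finger_gap: 0.05
finger_force: 0.0
```

Run:
```python
from h import *
print(arm.get_state()['time'])
im,d,W=cloud('top'); K=('FL','MR','NL','NR','FR','ML'); rack(W,K,.066,.09); rack(W,K,.095,.106); save('t9',im)
```

```text
49.45
FL 577 z 77.2 rect [642.  243.3] [53.1 54.1] 87.7 circ [642.3 243.3] 36.7 bbox c [641.8 243. ]
MR 615 z 77.2 rect [547.3 158.4] [55.1 54.4] 86.5 circ [547.3 157.6] 36.8 bbox c [547.7 158.2]
NL 477 z 77.2 rect [462.  253.9] [52.3 51.9] 89.5 circ [461.5 254.3] 27.1 bbox c [462.  253.8]
NR 488 z 77.1 rect [457.7 163.4] [53.5 53. ] 76.3 circ [458.  163.8] 27.4 bbox c [458. 164.]
FR 605 z 77.4 rect [636.7 154.2] [54.7 54.5] 86.2 circ [636.7 154.3] 37.6 bbox c [636.7 154.1]
ML 584 z 77.1 rect [552.7 250.2] [53.8 54.5] 87.0 circ [553.4 249.2] 36.8 bbox c [553.4 249.7]
FL 109 z 98.9 rect [642.  243.9] [19.6 20.6] 85.0 circ [642.  244.6] 12.9 bbox c [641.7 243.8]
MR 113 z 99.3 rect [547.  157.9] [20.5 19.6] 88.2 circ [547.  158.1] 13.1 bbox c [547.  157.9]
NL 76 z 98.8 rect [461.9 253.7] [17.6 17.6] 89.3 circ [461.5 253.9] 9.6 bbox c [461.9 253.7]
NR 83 z 99.1 rect [457.2 163.5] [17.4 19.3] 0.4 circ [457.7 163.6] 10.0 bbox c [457.2 163.5]
FR 105 z 99.5 rect [636.1 154.3] [20.6 19. ] 90.0 circ [636.8 154. ] 13.0 bbox c [636.1 154.3]
ML 114 z 98.8 rect [552.6 251.2] [21.6 19.8] 88.6 circ [552.6 250.8] 12.7 bbox c [552.6 251.1]
```

View pics/t9.png

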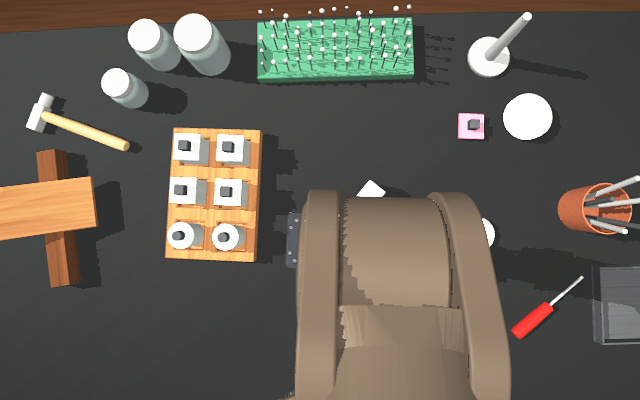

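All six pockets hold closed tins: disc tops are at 77 mm and knob tops at 99 mm, the same as the stock tins. The gripper is clear, so I'm handing in.

```bash
python3 -c "
from station import arm; print(arm.job_done())"
```

```text
the job is handed in; nothing more can be done
None
```

The job is handed in after about 50 s of robot time: all six pockets hold upright closed tins, the four spares each with a flush lid of their own shape. One square lid was knocked about 30 mm aside mid-run and was picked up at its new spot. The call returned no verdict.

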